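# Slide the desk speaker along its rail and latch it at the clip

## Robot

A 6-joint arm with a two-finger parallel gripper is mounted at the origin on the work surface. World frame = base frame: x ahead of the robot, y to its left, z up, the work surface at z = 0. Lengths are in m, angles in degrees, forces in N, time in s.
With the tool pointing down it reaches from about 0.3 to 0.875 m from the base axis. Payload 6.4 kg.
Tool frame: the origin (TCP) lies at the very end of the fingers, on their centre line; the grasp point (between the pads) lies 19 mm behind it; z points along the fingers, y is the direction in which the jaws open and shut (so a half turn about z gives the same grasp; the last joint's range is limited). The gripper opens to 85 mm and grips with 20 to 120 N. Pads are 22 mm wide; open, the fingers measure 114 mm over their backs; the gripper's body (76 mm by 85 mm) begins 54 mm behind the grasp point. The pads swing forward as they close: fully open they stand 13 mm farther back than shut.
Start: joints at [56.648, 10.359, 92.074, -0, 77.567, -11.82], TCP at [0.211, 0.535, 0.201] pointing down, gripper open.
Joint ranges: [-171.53, 171.53], [-51.25, 118.39], [17.06, 147.69], [-65.23, 245.23], [0, 150.52], [-178.68, 178.68]. Speed limits (degrees/s): [147.25, 147.25, 172.46, 180, 180, 180].

## Interface

Orientations are given as a 3x3 rotation matrix whose columns are the frame's x, y, z axes.
In Python, from plant import * gives the robot as it stands. The module is installed in compiled form; this text tells all that it offers. Calls block until the motion is done:
- reach(position, orientation): joint-space move of the TCP to a pose.
- line_to(position, rate=0.15, orientation=None): straight line of the TCP; orientation=None keeps the orientation; rate is the mean speed in m/s.
- goto_joints(angles): joint-space move.
- open_gripper() and close_gripper(effort=None): open the fingers fully, or close them until they stop; effort is the grip in N (None keeps the last).
- pause(seconds).
- solve_ik(position, orientation): joint angles nearest the present ones, or None.
- read_state(): the state.
- capture(name): name is "side" or "top"; returns (picture, depth): 400x640x3 uint8, red, green, blue; 400x640 float32, m along the optical axis (not along the pixel's ray), 0 where there is no reading.
- camera_info(name): a dict with "fx", "fy", "cx", "cy" (pixels), "R" (3x3) and "t" (3): a world point X has camera coordinates R X + t. Camera axes: x right, y down, z forward; pixel columns grow to the right and rows downward; lengths in m; the calibration is good to about 2 mm. A picture is of the moment at which its call begins. camera_info takes no time and is no camera call.
A pose or a line that the arm cannot do raises PlanningError and nothing moves.
- close_job(): hands the job in, once; it reports no verdict.
The state is a dict: "time_s": time; "qpos": joint angles; "qd": joint speeds; "joint_torque": joint torques, N m; "tool_pos": TCP position; "tool_rot": TCP orientation; "wrist_force": force on the tool from outside, world axes, zero at the start; "ft_torque": the same for the moment, N m; "width": opening from 0.0 (shut) to 1.0 (fully open).
Only numpy, scipy, OpenCV 4.12 (cv2) and the standard library are available. Lean on these libraries where they do the work, as an engineer would, in place of code of your own. Each camera call takes 0.05 s, during which the arm holds its last target.

## Task

The desk speaker sits latched at one end of its slide rail. Hold the release bar up, slide the speaker along to the binder clip, then let the bar down and ease it to and fro until it drops fully into the hidden notch nearest the clip; let go and leave it latched there. Push gently: the bar's grip sits on soft springs and must not be forced far sideways. Leave the small things around the rail where they are.

Things in the scene. Friction and masses are not known exactly. Their poses are not given: they have to be found in the camera images.
- rail: fixed aluminium slide rail on the desk, 165 mm deep, 516 mm long, 46 mm high; origin at desk level. Its y axis is the direction in which the carriage slides away from its start; x points to the far side of the desk. Yaw and place vary.
- clip: binder clip 20 mm wide, fixed on the near lip of the rail, top of its wire at 69 mm; origin at desk level at the clip's middle. It marks roughly where the wanted notch is: along the rail's y the notch lies within 13 mm of the clip, on either side. A black dust cover hides the notches.
- bar_grip (a point): centre of the release bar's black grip: 76 mm long (along the rail's x), 12 mm wide, 12 mm high, held like a bridge by two upright 8 mm rods 64 mm apart. 115 mm above the desk when down, 57 mm above the carriage's dark plate; free on both sides along y. It moves with the carriage and rises with the bar; the pawl is straight below it.
- speaker_top (a point): centre of the top of the white speaker fixed on the carriage: 60 mm deep (x), 160 mm long (y), top at 113 mm; its near face is 53 mm beyond the bar grip's centre in x.
- release_bar (a joint): height of the bar, 0 to 0.018 m: 0 = fully down in a notch, 0.008 = the pawl rests on the flat land between notches, above about 0.0095 = free to slide, 0.018 = upper stop. A spring and its weight pull it down with 6 N at 0, rising to 9 N at the stop. It falls by itself when let go.
- carriage (a joint): travel of carriage, speaker and bar from the start along the rail's y, 0 to 0.30 m; starts latched at 0. Sliding friction about 3 N with the bar up, about 6 N with the pawl on a land. Notches are 13 mm wide, the pawl 10 mm, square sides, 8 mm deep; one lies at 0.05, the clip's somewhere at 0.15 to 0.23, and one 50 mm past it.
- mug: bystander: white mug 82 mm wide, 95 mm high; origin under its centre
- notepad: bystander: pad of paper notes 76 x 76 x 16 mm, close in front of the rail; origin under its centre
- pen: bystander: pen 142 mm long along its x, 10 mm thick, close in front of the rail; origin under its middle
- phone: bystander: phone 148 x 72 x 10 mm; origin under its centre
- notebook: bystander: notebook 210 x 150 x 15 mm; origin under its centre
- bar_head (a joint): sideways give of the black grip on its sprung mounts, along the rail's y, 0 when unloaded: it shifts 1 mm per 5 N of sideways push, either way, and is overstrained beyond 5 mm (25 N); hard stop at 7 mm. bar_grip moves with it.

How it is judged (in metres and radians):
On the way, in this order (a step that is already met when the one before it is completed fails the run):
1. the bar is held up with the carriage slid well off its start notch (value of joint release_bar above 0.0085 m and value of joint carriage above 0.08 m), for 0.1 s.
2. the bar has dropped into the notch nearest the clip (value of joint release_bar below 0.003 m and y of bar_grip in the frame of clip between -0.02 and 0.02 m), for 0.2 s.
At the end, for the whole second after the job is handed in: The release bar is down in a notch (joint below 3 mm), within 20 mm of the clip along the rail, and the carriage is at rest (all of step 2 and velocity of joint carriage between -0.01 and 0.01 m/s); the robot touches nothing.
It fails at once if the grip is forced sideways on its sprung mounts by more than 5 mm (25 N) (value of joint bar_head above 0.005 m or value of joint bar_head below -0.005 m).
It fails at once if a bystander is moved more than 20 mm (distance of any of mug, notepad, pen, phone, notebook from where it was at the start of the episode above 0.02 m).
It also fails if it takes over 42 s, if anything falls off the work surface, if the arm or the gripper's body presses on something with over 40 N, if the wrist force passes 120 N, or if a joint passes its speed limit or range.

## Working session

There is one attempt and no reset: what is moved stays moved. The work goes in short steps, each a Python script; the robot and the scene stay as the last script left them, time stands still between calls to the robot, and variables do not carry over. Pictures are saved under pics/ and viewed, and the job is handed in when it is done.

```bash
mkdir -p pics
python3 - <<'E'
from plant import *
import cv2,numpy as np
for n in ("side","top"):
    p,d=capture(n); cv2.imwrite(f"pics/{n}0.png",p[:,:,::-1]); np.save(f"{n}0.npy",d); 
    c=camera_info(n); print(n,c, (d>0).mean())
s=read_state(); print(s)
E
```

```text
side {'fx': 439.49504965520265, 'fy': 439.49504965520265, 'cx': 323.8820077621738, 'cy': 206.47004184473556, 'R': array([[ 0.88484936, -0.46549673,  0.01882548],
       [-0.34576173, -0.68325755, -0.64312359],
       [ 0.31223458,  0.56255837, -0.76553096]]), 't': array([-0.44891556,  0.21977782,  1.03687938])} 0.99615625
top {'fx': 447.6386170851597, 'fy': 447.6386170851597, 'cx': 315.49019092455706, 'cy': 194.80884687400194, 'R': array([[ 2.21311170e-02, -9.99747285e-01,  3.94705954e-03],
       [-9.85347893e-01, -2.24798543e-02, -1.69068581e-01],
       [ 1.69114584e-01, -1.47550245e-04, -9.85596386e-01]]), 't': array([-0.01384246,  0.52693018,  1.2690734 ])} 0.99591015625
{'time_s': 0.1, 'qpos': array([ 5.66498923e+01,  1.03971216e+01,  9.21238809e+01, -1.71655361e-03,
        7.75664360e+01, -1.18206989e+01]), 'qd': array([-0.02132979, -0.09868941, -0.17090262,  0.20580248, -0.1074053 ,
        0.02492441]), 'joint_torque': array([ 1.39954253e-03, -4.45882022e+01, -3.52236342e+01, -1.65221295e-04,
        4.13852278e-03,  2.52483090e-05]), 'tool_pos': array([0.21072052, 0.53444003, 0.20039658]), 'tool_rot': array([[-9.30231588e-01,  3.66972111e-01, -8.14534163e-04],
       [ 3.66972905e-01,  9.30230735e-01, -1.29086776e-03],
       [ 2.83992245e-04, -1.49971794e-03, -9.99998835e-01]]), 'wrist_force': array([ 0.19443167, -0.15405604,  0.22358993]), 'ft_torque': array([ 0.0540158 ,  0.02743349, -0.03367323]), 'width': 1.0001864273527425}
```

View pics/side0.png

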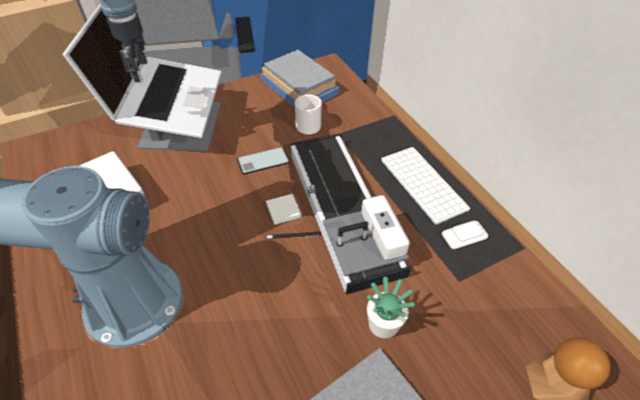

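View pics/top0.png

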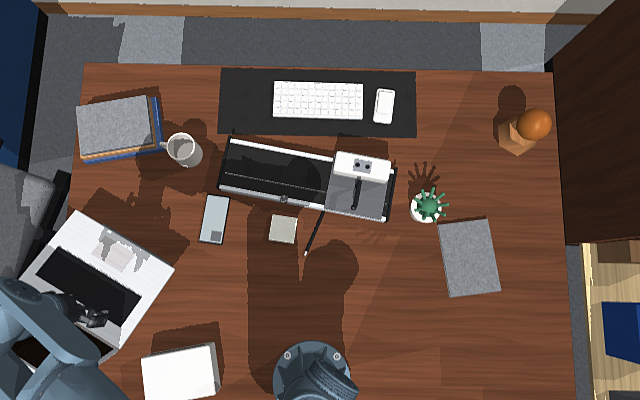

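Side view: rail from (320,145) to (375,285), with the grip around (352,232). Top view: carriage at the right end (~360,190), and the clip probably around (284,198). I'll enlarge both.

Run:
```python
import cv2
a=cv2.imread("pics/side0.png")[130:300,260:430]; cv2.imwrite("pics/side0c.png",cv2.resize(a,None,fx=3.5,fy=3.5,interpolation=cv2.INTER_CUBIC))
a=cv2.imread("pics/top0.png")[125:230,205:405]; cv2.imwrite("pics/top0c.png",cv2.resize(a,None,fx=4,fy=4,interpolation=cv2.INTER_CUBIC))
```

```text
(no output)
```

View pics/side0c.png

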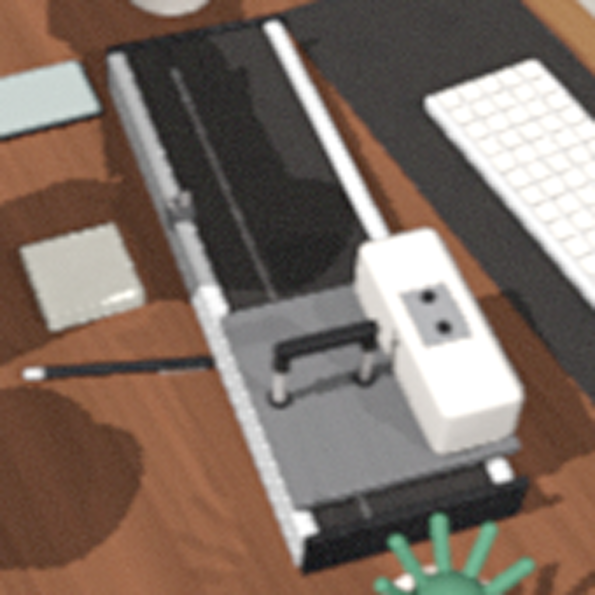

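View pics/top0c.png

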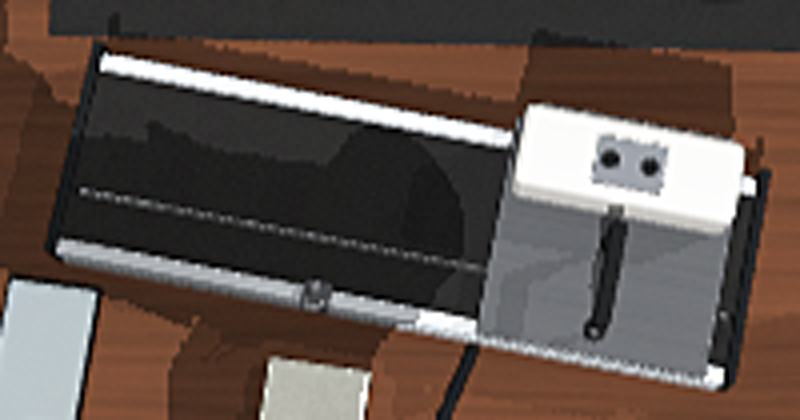

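Top crop: grip runs from about (596,333) to (617,208), so its centre is near pixel (357,193). Clip is at crop (316,295), pixel (284,199). Rail edges run from (57,250) to (720,378) in the crop. I'll get metric positions from the depth.

```bash
cat > h.py <<'E'
from plant import *
import numpy as np, cv2
def cloud(n,d):
    c=camera_info(n); v,u=np.mgrid[0:400,0:640]
    P=np.stack([(u-c['cx'])/c['fx']*d,(v-c['cy'])/c['fy']*d,d],-1)
    return (P-c['t'])@c['R']
E
python3 - <<'E'
from h import *
for n,box in (("top",(125,230,205,405)),("side",(130,300,260,430))):
    d=np.load(n+"0.npy"); p=cv2.imread(f"pics/{n}0.png").astype(int); W=cloud(n,d)
    r0,r1,c0,c1=box
    M=np.zeros((400,640),bool); M[r0:r1,c0:c1]=1; M&=d>0
    z=W[...,2]; br=p.sum(-1)/3
    inr=(W[...,0]>0.2)&(W[...,0]<0.8)&(abs(W[...,1])<.45)
    g=M&inr&(z>.105)&(z<.125)&(br<80)
    s=M&inr&(z>.105)&(z<.125)&(br>170)
    print(n,'grip',g.sum(),np.median(W[g],0),W[g].min(0),W[g].max(0))
    G=W[g][:,:2]; m=G.mean(0);_,_,V=np.linalg.svd(G-m);pr=(G-m)@V[0];print(m,V[0],np.degrees(np.arctan2(V[0][1],V[0][0])),pr.min(),pr.max(), np.median(W[g][:,2]), np.percentile(W[g][:,2],[5,95]))
    r=cv2.minAreaRect(W[s][:,:2].astype(np.float32)*1000); print('speaker',s.sum(),r,np.median(z[s]))
    l=M&inr&(z>.038)&(z<.052)&(br>90)
    r=cv2.minAreaRect(W[M&inr&(z>.03)&(z<.052)][:,:2].astype(np.float32)*1000); print('rail',r)
    print('z at clip', [ (u,v,np.round(W[v,u],3).tolist()) for u,v in ([(283,198),(284,199),(284,197),(285,200)] if n=='top' else [(311,190),(312,188),(311,192)])])
E
```

```text
top grip 153 [ 0.53567339 -0.11686805  0.11952599] [ 0.48543527 -0.21396421  0.1050522 ] [ 0.64509473 -0.05232229  0.12487307]
[ 0.54571229 -0.12136032] [-0.97867307  0.20542398] 168.14568033173245 -0.09322316367876539 0.06124994603443311 0.1195259880363202 [0.10700797 0.12356975]
speaker 951 ((603.3046264648438, -131.64039611816406), (157.01853942871094, 58.9271125793457), 79.88886260986328) 0.11267256539183174
rail ((578.1561889648438, 24.90997314453125), (517.1243896484375, 167.08694458007812), 80.18873596191406)
z at clip [(283, 198, [0.513, 0.092, 0.058]), (284, 199, [0.511, 0.089, 0.053]), (284, 197, [0.517, 0.09, 0.052]), (285, 200, [0.305, -0.002, 1.34])]
side grip 172 [ 0.51934042 -0.12193135  0.11799566] [ 0.48152441 -0.14968489  0.10576281] [ 0.60364667 -0.11044279  0.12414494]
[ 0.52209333 -0.12266851] [-0.98936431  0.1454588 ] 171.63615156380564 -0.08040809376713651 0.041013460314305174 0.11799566366489089 [0.11001811 0.12158223]
speaker 1208 ((570.2068481445312, -194.88279724121094), (293.4093322753906, 97.01763153076172), 63.06890106201172) 0.1115024556028657
rail ((574.9679565429688, 22.970977783203125), (519.5692138671875, 168.7103729248047), 79.97811126708984)
z at clip [(311, 190, [0.51, 0.083, 0.049]), (312, 188, [0.515, 0.086, 0.052]), (311, 192, [0.509, 0.08, 0.045])]
```

Run:
```python
from h import *
yaw=np.radians(-9.95); c,s=np.cos(yaw),np.sin(yaw); R=np.array([[c,-s],[s,c]]); o=np.array([.5766,.0239])
for n in ("top","side"):
    d=np.load(n+"0.npy"); W=cloud(n,d); L=(W[...,:2]-o)@R; z=W[...,2]; x,y=L[...,0],L[...,1]
    p=cv2.imread(f"pics/{n}0.png").astype(int).sum(-1)/3
    ok=(d>0)
    sp=ok&(abs(x-.05)<.06)&(y<.0)&(y>-.27)&(z>.108)&(z<.118)&(p>150)
    print(n,'sp',np.percentile(x[sp],[1,50,99]),np.percentile(y[sp],[1,50,99]))
    g=ok&(x<0)&(x>-.11)&(abs(y+.145)<.04)&(z>.105)&(z<.13)
    print('grip x',np.percentile(x[g],[1,50,99]),'y',np.percentile(y[g],[1,10,50,90,99]),'z',np.percentile(z[g],[5,50,95]),g.sum())
    print(np.polyfit(x[g],y[g],1))
    k=ok&(x<-.06)&(x>-.1)&(abs(y)<.2)&(z>.05)&(z<.08)
    print('clip'); 
    for q in np.c_[x[k],y[k],z[k]].round(4): print(q)
    print('rail',np.percentile(y[ok&(abs(x)<.075)&(z>.03)&(z<.05)],[.2,99.8]))
```

```text
top sp [0.02521238 0.05302717 0.08175546] [-0.22508427 -0.14894051 -0.07174068]
grip x [-0.06591948 -0.03297056 -0.00148465] y [-0.15413741 -0.15273447 -0.1479524  -0.14318784 -0.14218166] z [0.11584772 0.12028822 0.1249999 ] 105
[ 0.00229317 -0.14782189]
clip
[-0.0656  0.0611  0.0551]
[-0.0644  0.0587  0.0513]
[-0.0649  0.0551  0.0582]
[-0.0631  0.0531  0.0501]
[-0.063   0.0499  0.053 ]
[-0.0684  0.0638  0.0508]
[-0.0684  0.0574  0.0581]
[-0.0685  0.0541  0.0629]
[-0.0663  0.0522  0.0523]
[-0.0655  0.0495  0.0506]
[-0.072   0.0627  0.0556]
[-0.071   0.0602  0.0528]
[-0.0707  0.0571  0.0546]
[-0.0697  0.0546  0.0516]
[-0.0693  0.0516  0.0527]
[-0.0684  0.0489  0.0507]
[-0.0686  0.0456  0.0554]
[-0.074   0.0562  0.0576]
[-0.073   0.0537  0.0546]
[-0.071   0.0453  0.0521]
[-0.0777  0.0648  0.0513]
[-0.0776  0.0616  0.0546]
[-0.0775  0.0584  0.0576]
[-0.0756  0.0532  0.0527]
[-0.0746  0.0475  0.0535]
[-0.0822  0.0597  0.0667]
[-0.0795  0.0584  0.0518]
[-0.0787  0.0558  0.05  ]
[-0.0771  0.0471  0.051 ]
[-0.0847  0.0594  0.0643]
[-0.0845  0.0564  0.0663]
[-0.0844  0.0532  0.0698]
[-0.083
[... 19194 characters left out ...]
   -0.1921  0.0571]
[-0.0779 -0.1933  0.0579]
[-0.0753 -0.1933  0.0569]
[-0.073  -0.1941  0.057 ]
[-0.0704 -0.194   0.0556]
[-0.0682 -0.195   0.0562]
[-0.0657 -0.1951  0.0552]
[-0.0639 -0.1969  0.057 ]
[-0.0612 -0.1967  0.0555]
[-0.0819 -0.1911  0.0522]
[-0.0806 -0.1941  0.056 ]
[-0.0782 -0.1945  0.0556]
[-0.0761 -0.1957  0.0564]
[-0.0738 -0.1965  0.0565]
[-0.0724 -0.199   0.0596]
[-0.0688 -0.1968  0.0546]
[-0.0675 -0.1997  0.0584]
[-0.0641 -0.198   0.0544]
[-0.0619 -0.1989  0.0546]
[-0.081  -0.1955  0.0539]
[-0.0799 -0.199   0.0585]
[-0.0771 -0.1987  0.0568]
[-0.0749 -0.1995  0.0571]
[-0.0725 -0.2     0.0567]
[-0.0819 -0.1983  0.0541]
[-0.082  -0.199   0.0508]
rail [-0.39342974  0.65033418]
```

Measured (rail yaw ≈ −10°): grip at rail (−0.034, −0.150) and clip at rail y ≈ 0.053, so the wanted notch should be at carriage travel 0.203 ± 0.013. I'll go above the grip now.

```bash
cat >> h.py <<'E'
yaw=np.radians(-9.95); _c,_s=np.cos(yaw),np.sin(yaw); RR=np.array([[_c,-_s],[_s,_c]]); O=np.array([.5766,.0239])
TR=np.array([[-_c,-_s,0],[-_s,_c,0],[0,0,-1.]])
def w(x,y,z): return np.r_[O+RR@[x,y],z]
def st(f0=np.zeros(3)):
    s=read_state(); f=s['wrist_force']-f0; l=(s['tool_pos'][:2]-O)@RR
    print('t %.2f rail xy %.4f %.4f z %.4f F rail %.1f %.1f z %.1f width %.3f'%(s['time_s'],*l,s['tool_pos'][2],*(f[:2]@RR),f[2],s['width'])); return s
E
python3 - <<'E'
from h import *
print(TR, np.linalg.det(TR))
s=read_state()
line_to(s['tool_pos']+[0,0,.08],rate=.2); st()
reach(w(-.0335,-.150,.23),TR); st()
line_to(w(-.0335,-.150,.150),rate=.12); st()
for n in ("side","top"):
    p,d=capture(n); cv2.imwrite(f"pics/{n}1.png",p[:,:,::-1])
b=cv2.imread("pics/side1.png")[130:300,260:430]; t=cv2.imread("pics/top1.png")[110:240,250:410]
cv2.imwrite("pics/s1c.png",cv2.resize(b,None,fx=3.5,fy=3.5,interpolation=2)); cv2.imwrite("pics/t1c.png",cv2.resize(t,None,fx=4,fy=4,interpolation=2))
E
```

```text
[[-0.98495891  0.1727887   0.        ]
 [ 0.1727887   0.98495891  0.        ]
 [ 0.          0.         -1.        ]] 1.0
t 0.65 rail xy -0.4487 0.4393 z 0.2795 F rail 0.4 0.3 z -1.1 width 0.997
t 3.21 rail xy -0.0334 -0.1492 z 0.2301 F rail -0.1 -0.3 z -0.3 width 1.000
t 4.03 rail xy -0.0329 -0.1501 z 0.1507 F rail -0.5 0.0 z 0.6 width 1.002
```

View pics/s1c.png

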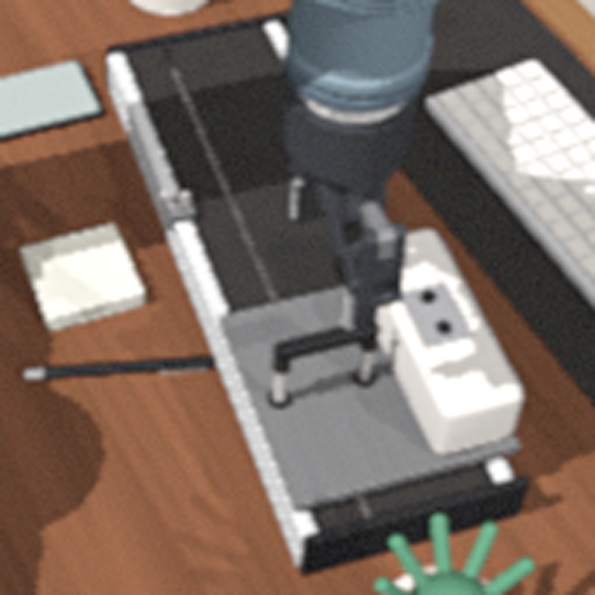

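View pics/t1c.png

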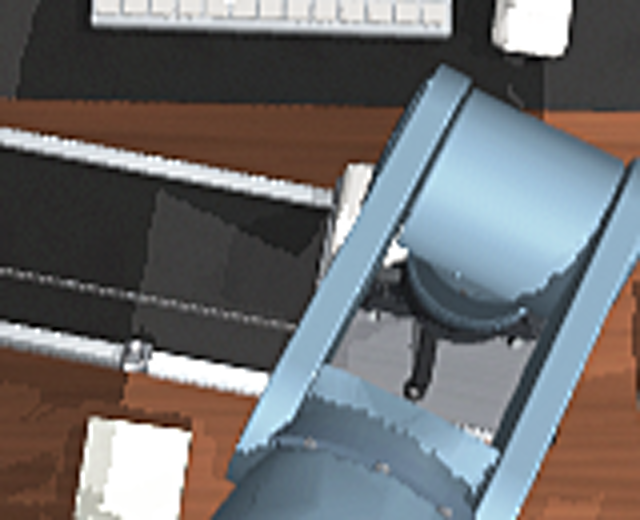

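Both crops agree: the open fingers hang above the grip (side crop grip 277–375, ~340), straddling it with nothing in the way. Descend, close, then check the sideways force.

Run:
```python
from h import *
line_to(w(-.0335,-.150,.0955),rate=.06); s=st()
f0=s['wrist_force']; np.save('f0.npy',f0)
close_gripper(40); s=st(f0); pause(.2); s=st(f0)
```

```text
t 5.18 rail xy -0.0331 -0.1501 z 0.0959 F rail 0.0 0.1 z -0.4 width 1.002
t 5.95 rail xy -0.0335 -0.1500 z 0.0955 F rail -0.1 -0.3 z 0.8 width 0.001
t 6.15 rail xy -0.0335 -0.1500 z 0.0955 F rail 0.4 0.5 z 1.2 width 0.001
```

Width reads 0, so the fingers shut on nothing. Checking with the cameras.

Run:
```python
from h import *
for n in ("side","top"):
    p,d=capture(n); cv2.imwrite(f"pics/{n}2.png",p[:,:,::-1]); np.save(n+"2.npy",d)
b=cv2.imread("pics/side2.png")[190:270,310:400]; t=cv2.imread("pics/top2.png")[140:230,310:410]
cv2.imwrite("pics/s2c.png",cv2.resize(b,None,fx=7,fy=7,interpolation=2)); cv2.imwrite("pics/t2c.png",cv2.resize(t,None,fx=6,fy=6,interpolation=2))
st()
```

```text
t 6.25 rail xy -0.0335 -0.1500 z 0.0955 F rail -0.5 0.2 z -0.4 width 0.001
```

View pics/s2c.png

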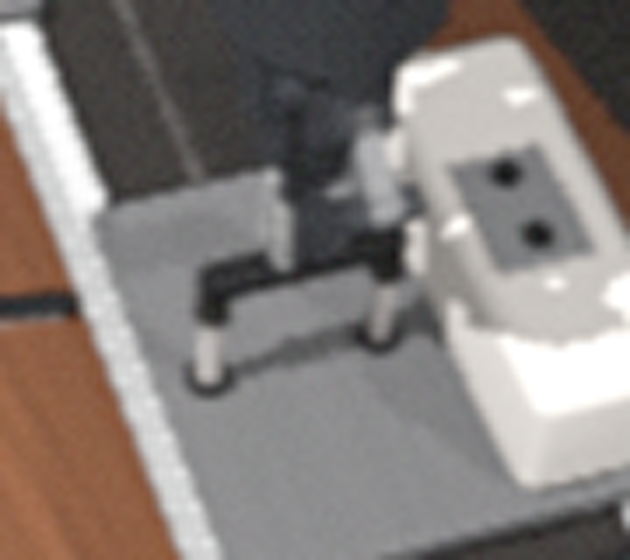

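View pics/t2c.png

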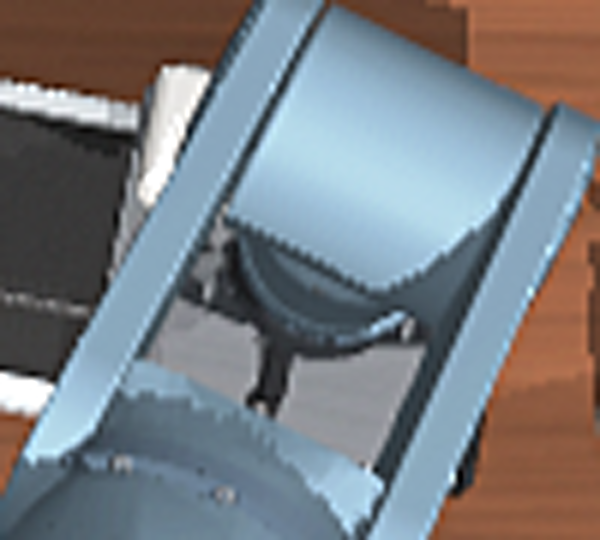

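Run:
```python
from h import *
d=np.load("side2.npy"); W=cloud("side",d); 
for (cx,cy) in [(225,270),(250,275),(285,210),(285,240),(285,262),(310,220),(310,265),(340,240),(340,255),(340,265),(380,170),(380,210),(380,245),(390,265)]:
    u,v=310+int(cx/7),190+int(cy/7); L=(W[v,u,:2]-O)@RR; print((cx,cy),(u,v),L.round(4),W[v,u,2].round(4))
i=camera_info("side")
for q in [w(-.0335,-.15,.0955),w(-.0335,-.15,.115),w(-.0335,-.156,.0955),w(-.0335,-.144,.0955)]:
    c=i['R']@q+i['t']; print(((c[0]/c[2]*i['fx']+i['cx']-310)*7,(c[1]/c[2]*i['fy']+i['cy']-190)*7))
```

```text
(225, 270) (342, 228) [-0.0583 -0.15  ] 0.1186
(250, 275) (345, 229) [-0.0527 -0.1553] 0.1191
(285, 210) (350, 220) [-0.0443 -0.1597] 0.1556
(285, 240) (350, 224) [-0.0431 -0.1594] 0.1397
(285, 262) (350, 227) [-0.0429 -0.1606] 0.1298
(310, 220) (354, 221) [-0.0465 -0.1859] 0.1846
(310, 265) (354, 227) [-0.0353 -0.1661] 0.1337
(340, 240) (358, 224) [-0.0182 -0.1504] 0.1193
(340, 255) (358, 226) [-0.0195 -0.1544] 0.117
(340, 265) (358, 227) [-0.0198 -0.1557] 0.1148
(380, 170) (364, 214) [-0.0334 -0.2033] 0.2248
(380, 210) (364, 220) [-0.0362 -0.2125] 0.2166
(380, 245) (364, 225) [-0.0052 -0.1566] 0.1182
(390, 265) (365, 227) [-0.0017 -0.1564] 0.1088
(np.float64(288.64870164947814), np.float64(289.66997640264185))
(np.float64(292.4680507876494), np.float64(255.2100507774846))
(np.float64(294.65583162923383), np.float64(303.0886567134258))
(np.float64(282.68281913553704), np.float64(276.3434343607595))
```

Run:
```python
from h import *
d=np.load("side2.npy"); W=cloud("side",d); L=(W[...,:2]-O)@RR
a=np.load("side0.npy"); W0=cloud("side",a)
print("z mm, y mm; cols 346..364")
for v in range(214,238): print(v,' '.join('%4d/%4d'%(W[v,u,2]*1000,L[v,u,1]*1000) for u in range(346,364,2)))
print('before');
for v in range(222,238,2): print(v,' '.join('%4d'%(W0[v,u,2]*1000) for u in range(346,364,2)))
```

```text
z mm, y mm; cols 346..364
214   39/ -53  168/-151  191/-169  186/-167  178/-162  176/-162  179/-165  219/-196  222/-200
215   57/ -69  163/-150  178/-162  183/-168  177/-164  176/-165  177/-167  213/-195  222/-202
216   54/ -71  158/-149  172/-161  181/-168  178/-168  179/-170  211/-194  214/-198  218/-202
217   58/ -77  152/-147  172/-164  175/-167  178/-170  180/-173  212/-197  209/-197  220/-206
218   55/ -78  154/-151  167/-163  171/-166  178/-173  192/-185  213/-201  217/-205  217/-207
219   53/ -79  149/-151  164/-163  176/-173  191/-185  204/-196  215/-205  216/-207  215/-207
220   56/ -84  146/-151  155/-159  177/-176  188/-186  198/-194  217/-209  217/-210  219/-213
221   54/ -86  143/-152  149/-158  177/-179  184/-185  195/-195  212/-208  218/-213  213/-211
222   55/ -90  140/-153  147/-159  174/-180  185/-189  194/-196  210/-209  215/-214  213/-214
223   54/ -93  137/-153  142/-158  152/-166  180/-188  191/-197  202/-206  211/-213  121/-152
224   57/ -98  132/-152  139/-159  943/-729  147/-167  143/-166  119/-150  121/-153  116/-151
225   55/ -99  131/-155  140/-162  143/-
[... 880 characters left out ...]
  60/-140   58/-140
235   56/-130   58/-133   58/-134   58/-136   58/-137   55/-136   55/-138   58/-142   70/-151
236   57/-133   56/-134   56/-136   56/-137   58/-140   55/-139   59/-143   58/-144   65/-150
237   56/-136   56/-137   54/-137   55/-139   58/-142   56/-143   58/-146   59/-147   62/-151
before
222   54   54   60   57   58   57   56  119  123
224   53   54   55  120  119  119  122  118  121
226  120  119  120  118  117  120  115  118  116
228  121  119  118  118  114  113  113  108   98
230  115  112  111   55   57   54   56   59   55
232   52   55   54   56   57   54   55   60   58
234   58   58   56   56   58   55   54   56   56
236   59   55   57   57   55   55   54   57   64
```

Run:
```python
from h import *
i=camera_info("side")
for q in [w(-.0335,-.192,.163),w(-.0335,-.207,.163),w(-.0335,-.108,.163),w(-.0335,-.093,.163)]:
    c=i['R']@q+i['t']; print(((c[0]/c[2]*i['fx']+i['cx']-260)*3.5,(c[1]/c[2]*i['fy']+i['cy']-130)*3.5))
b=cv2.imread("pics/side1.png")[180:240,320:400]; cv2.imwrite("pics/s1d.png",cv2.resize(b,None,fx=8,fy=8,interpolation=2))
b=cv2.imread("pics/side2.png")[190:250,320:400]; cv2.imwrite("pics/s2d.png",cv2.resize(b,None,fx=8,fy=8,interpolation=2))
```

```text
(np.float64(348.9544284332838), np.float64(341.89356461402815))
(np.float64(357.37949619230574), np.float64(359.97142188742635))
(np.float64(304.52378992502247), np.float64(246.55774483285734))
(np.float64(297.04810728556856), np.float64(230.51700455126814))
```

View pics/s1d.png

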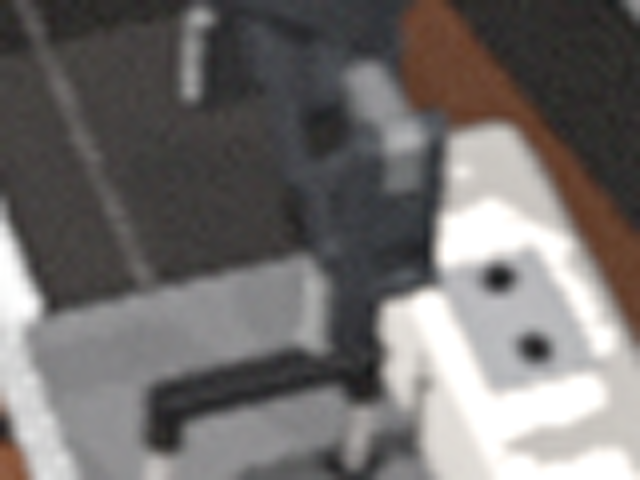

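View pics/s2d.png

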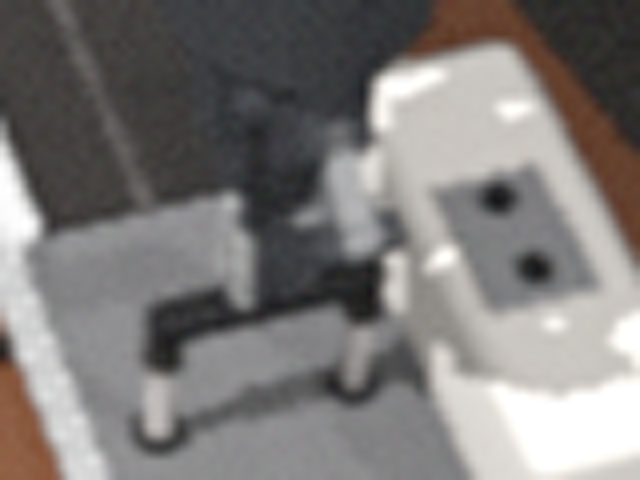

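Run:
```python
from h import *
i=camera_info("side")
P=np.array([0.2107,.5344,.2004]); ty=np.array([.367,.930,0]); tx=np.array([-.930,.367,0])
def pr(q):
    c=i['R']@q+i['t']; return np.array([c[0]/c[2]*i['fx']+i['cx'],c[1]/c[2]*i['fy']+i['cy']])
for dz in (0,.013,.03):
  for sy in (-.0425,-.05,0,.0425): print(dz,sy,((pr(P+ty*sy+[0,0,dz])-[90,0])*8).round())
b=cv2.imread("pics/side0.png")[0:75,90:170]; cv2.imwrite("pics/s0d.png",cv2.resize(b,None,fx=8,fy=8,interpolation=2))
W=cloud("side",np.load("side0.npy"))
for v in range(40,90,3): print(v,' '.join('%4d'%(W[v,u,2]*1000) for u in range(120,150,2)))
```

```text
0 -0.0425 [425. 747.]
0 -0.05 [422. 760.]
0 0 [444. 675.]
0 0.0425 [461. 607.]
0.013 -0.0425 [414. 715.]
0.013 -0.05 [411. 728.]
0.013 0 [433. 644.]
0.013 0.0425 [451. 576.]
0.03 -0.0425 [399. 673.]
0.03 -0.05 [396. 686.]
0.03 0 [418. 602.]
0.03 0.0425 [437. 534.]
40  356  359  358  357  357  356  346  337  331  332  325  302 -157 -165 -166
43  246  347  347  350  348  346  341  336  333  321  320  307  289 -181 -185
46  943  332  341  340  340  342  337  331  331  325  304  304 -406 -405 -413
49  237  324  342  342  337  336  332  325  324  322  285  285  281 -434 -430
52  342  342  342  343  342  341  324  317  318  314  277  278  274 -240 -232
55  228  334  334  335  334  333  328  310  312  310  267  270  265 -233 -239
58  222  327  327  327  327  327  322  310  307  304  257  262  256  255  147
61  215  212  321  318  319  320  318  303  302  299  249  250  250  253  143
64  213  210  311  308  299  186  310  307  296  162  154  239  147  146  146
67  206  203  196  302  293  295  295  302  292  155  149  147  143  143  141
70  206  198  195  296  294  296  294  295  290  278  144  144  144  143  142
73  198  195  190  183  177  172  276  276  276  270  147  147  145  141  144
76  195  191  185  178  173  167  264  265  264  265  262  145  142  139  141
79  191  187  178  172  167  162  154  257  255  257  253  144  142  943  141
82  184  183  176  170  161  156  150  243  243  243  243  140  141  142  140
85  183  175  171  168  161  149 -620  148  145  142  142  140  142  139  141
88  177  171  167  159  153 -644  147  142  148  142  143  141  138  136  139
```

View pics/s0d.png

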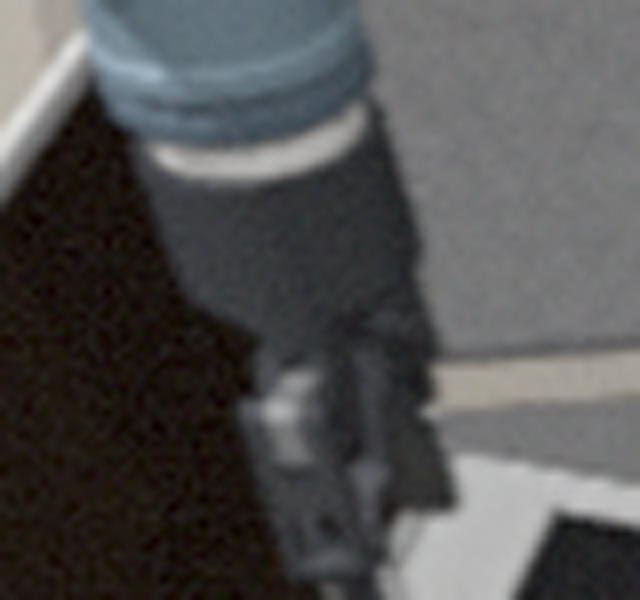

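The side depth shows the shut fingertips really end at z ≈ 0.127, though the TCP reads 0.0955. The start picture gives the same ~30 mm offset: tip ≈ 0.241 open, where 0.213 was expected. Lateral position agrees. So the reported TCP sits about 30 mm below the real finger ends, and the grip was untouched. I'll reopen, go 28 mm lower, and verify before closing.

Run:
```python
from h import *
f0=np.load('f0.npy')
open_gripper(); st(f0)
line_to(w(-.0335,-.150,.068),rate=.05); st(f0)
p,d=capture("side"); cv2.imwrite("pics/side3.png",p[:,:,::-1]); np.save("side3.npy",d)
b=p[180:260,310:400,::-1]; cv2.imwrite("pics/s3c.png",cv2.resize(b,None,fx=7,fy=7,interpolation=2))
W=cloud("side",d); L=(W[...,:2]-O)@RR
for v in range(212,250,2): print(v,' '.join('%4d/%4d'%(W[v,u,2]*1000,L[v,u,1]*1000) for u in range(348,374,2)))
```

```text
t 7.03 rail xy -0.0335 -0.1500 z 0.0955 F rail 0.0 -0.8 z 2.0 width 1.000
t 7.73 rail xy -0.0335 -0.1500 z 0.0679 F rail -0.3 0.2 z 0.2 width 1.002
212  194/-165  201/-172  198/-170  207/-178  220/-189  216/-188  217/-189  214/-189  217/-192   96/-104  109/-115  112/-119  111/-119
214  191/-168  197/-174  196/-174  202/-180  213/-190  213/-191  209/-189  209/-191  211/-193   91/-107  101/-115  107/-122  111/-126
216   56/ -74  192/-175  194/-178  194/-180  207/-190  210/-193  211/-196  210/-196  210/-198   87/-110   96/-117  107/-127  112/-132
218   54/ -78  182/-174  191/-181  192/-183  201/-191  203/-193  209/-199  210/-202  211/-203  183/-185   91/-120  104/-131  112/-138
220   56/ -86   53/ -85  186/-183   55/ -90   55/ -92   56/ -94  203/-200  211/-207  212/-209  213/-211  213/-212  214/-214  105/-139
222   56/ -92   53/ -91  183/-186  182/-186   53/ -96   56/-100  216/-214  214/-214  216/-217  213/-216  212/-217  212/-218  105/-144
224   56/ -98   54/ -98  178/-188  176/-188  175/-188  199/-206  214/-218  213/-218  211/-218  211/-220  209/-219  209/-221   98/-145
226  119/-149 
[... 893 characters left out ...]
  165/-225  165/-226   56/-157
240   55/-145   57/-148   53/-147  126/-195  134/-202  158/-219  167/-226  165/-226  163/-226  162/-227  159/-226   56/-162   55/-162
242   55/-151   54/-151   55/-153  120/-197  126/-202  135/-209  159/-226  128/-207   56/-163   56/-165   57/-166   57/-168   56/-168
244   54/-156   55/-158   57/-161   54/-160  118/-202  125/-208  120/-206  121/-208   56/-168   57/-171   55/-171   58/-174   51/-171
246   55/-162   56/-164   55/-165   59/-169   56/-168   58/-171   56/-172   56/-173   56/-174   57/-176   58/-178   57/-179   54/-179
248   55/-167   55/-169   57/-172   55/-172   57/-175   59/-177   57/-178   54/-177   57/-180   57/-182   58/-184   59/-186   56/-185
```

View pics/s3c.png

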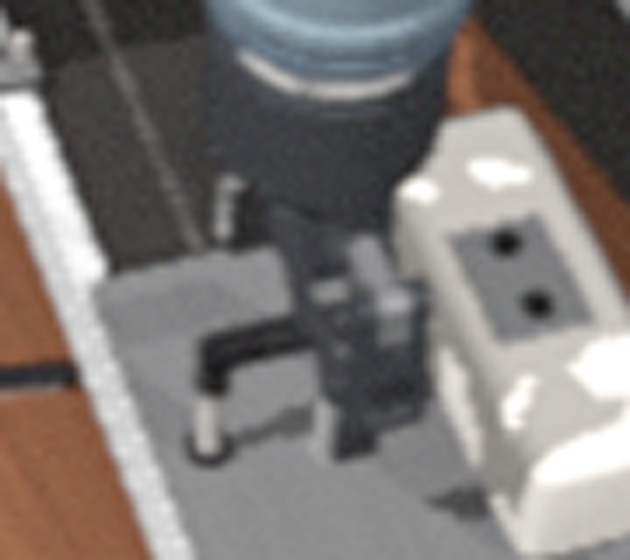

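The near pad's open tip is now at z ≈ 0.117, crop (340,455), with inner face y ≈ −0.193, which is symmetric about the grip as wanted. I'll lower 8 mm more and close.

Run:
```python
from h import *
line_to(w(-.0335,-.150,.060),rate=.04); s=st(); f0=s['wrist_force']; np.save('f0.npy',f0)
close_gripper(35); s=st(f0); pause(.1); s=st(f0); pause(.05); st(f0)
```

```text
t 8.13 rail xy -0.0339 -0.1499 z 0.0596 F rail 0.1 0.4 z 0.4 width 1.001
t 8.79 rail xy -0.0335 -0.1490 z 0.0602 F rail 0.6 4.8 z 2.3 width 0.135
t 8.89 rail xy -0.0335 -0.1491 z 0.0602 F rail -0.6 5.5 z 3.0 width 0.133
t 8.94 rail xy -0.0335 -0.1491 z 0.0602 F rail -0.4 6.0 z 2.5 width 0.133
```

Gripped, with width 11.3 mm. Side force is +5.5 N, so the grip is about 1 mm off, well within limits. I'll recentre, then lift.

Run:
```python
from h import *
f0=np.load('f0.npy')
line_to(w(-.0335,-.1488,.060),rate=.03); s=st(f0)
line_to(w(-.0335,-.1488,.067),rate=.04); s=st(f0)
line_to(w(-.0335,-.1488,.074),rate=.04); s=st(f0)
p,d=capture("side"); cv2.imwrite("pics/side4.png",p[:,:,::-1])
b=p[180:260,310:400,::-1]; cv2.imwrite("pics/s4c.png",cv2.resize(b,None,fx=7,fy=7,interpolation=2))
```

```text
t 9.19 rail xy -0.0334 -0.1486 z 0.0602 F rail -0.7 4.1 z 2.8 width 0.137
t 9.52 rail xy -0.0338 -0.1486 z 0.0664 F rail 3.7 3.3 z -8.0 width 0.132
t 9.84 rail xy -0.0338 -0.1486 z 0.0734 F rail 3.0 3.8 z -7.3 width 0.130
```

View pics/s4c.png

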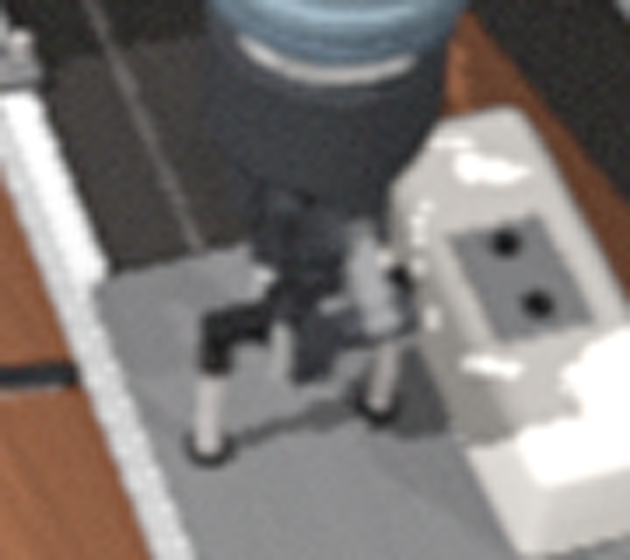

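Bar lifted: Fz −7 N, and the rods are visibly longer, with grip bottom at (210,372) against base (205,455). I'll lift 2 mm more, then slide.

Run:
```python
from h import *
f0=np.load('f0.npy')
line_to(w(-.0335,-.1485,.076),rate=.04); s=st(f0)
for dy in (.01,.03,.09,.14,.184):
    line_to(w(-.0335,-.1485+dy,.076),rate=.02 if dy<.02 else .06); s=st(f0)
    fy=(s['wrist_force']-f0)[:2]@RR[:,1]
    if abs(fy)>17: print('STOP',fy); break
for n in ("side","top"):
    p,d=capture(n); cv2.imwrite(f"pics/{n}5.png",p[:,:,::-1]); np.save(n+"5.npy",d)
b=cv2.imread("pics/side5.png")[130:300,260:430]; cv2.imwrite("pics/s5c.png",cv2.resize(b,None,fx=3.5,fy=3.5,interpolation=2))
```

```text
t 10.14 rail xy -0.0338 -0.1485 z 0.0756 F rail 2.4 2.6 z -8.0 width 0.130
t 10.79 rail xy -0.0336 -0.1385 z 0.0760 F rail 1.9 -2.3 z -8.9 width 0.135
t 11.28 rail xy -0.0336 -0.1177 z 0.0759 F rail 0.1 0.2 z -9.3 width 0.133
t 12.43 rail xy -0.0336 -0.0583 z 0.0759 F rail -0.0 0.1 z -9.3 width 0.131
t 13.41 rail xy -0.0336 -0.0081 z 0.0760 F rail 1.4 0.7 z -9.3 width 0.131
t 14.29 rail xy -0.0335 0.0360 z 0.0760 F rail 1.4 0.6 z -8.9 width 0.134
```

View pics/s5c.png

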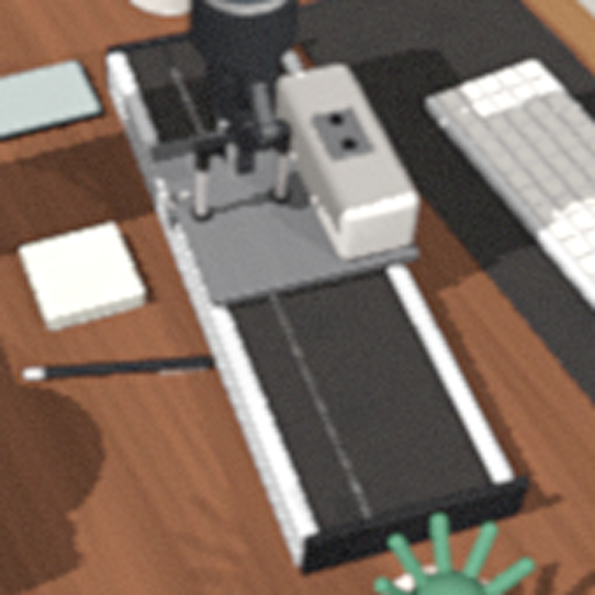

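The carriage has slid to ≈0.184, just short of the clip window; the bar is clear and bystanders are unmoved. Next I let the bar down onto the land, open, and push gently with the trailing finger, watching the force.

Run:
```python
from h import *
f0=np.load('f0.npy'); y=.0355
for z in (.072,.070,.069,.068,.067):
    line_to(w(-.0335,y,z),rate=.03); s=st(f0)
    if s['wrist_force'][2]-f0[2]>-3: break
open_gripper(); st(f0)
z=.050
line_to(w(-.0335,y,z),rate=.08); s=st(); f1=s['wrist_force']; np.save('f1.npy',f1)
line_to(w(-.0335,y+.031,z),rate=.06); st(f1)
p,d=capture("side"); cv2.imwrite("pics/side6.png",p[:,:,::-1]); np.save("side6.npy",d)
b=p[130:230,280:400,::-1]; cv2.imwrite("pics/s6c.png",cv2.resize(b,None,fx=5,fy=5,interpolation=2))
```

```text
t 14.68 rail xy -0.0335 0.0356 z 0.0718 F rail 0.6 1.8 z -7.8 width 0.133
t 14.93 rail xy -0.0335 0.0356 z 0.0700 F rail 0.9 2.7 z -7.8 width 0.134
t 15.18 rail xy -0.0335 0.0355 z 0.0690 F rail 0.8 2.0 z -7.7 width 0.133
t 15.43 rail xy -0.0334 0.0355 z 0.0683 F rail -0.6 2.3 z -4.7 width 0.134
t 15.68 rail xy -0.0330 0.0356 z 0.0682 F rail -3.9 2.2 z 6.1 width 0.132
t 16.38 rail xy -0.0335 0.0355 z 0.0669 F rail 1.4 -0.0 z -0.7 width 1.001
t 16.74 rail xy -0.0345 0.0354 z 0.0488 F rail 0.3 0.3 z -0.5 width 0.998
t 17.41 rail xy -0.0336 0.0667 z 0.0500 F rail 0.4 -0.9 z 0.3 width 0.999
```

View pics/s6c.png

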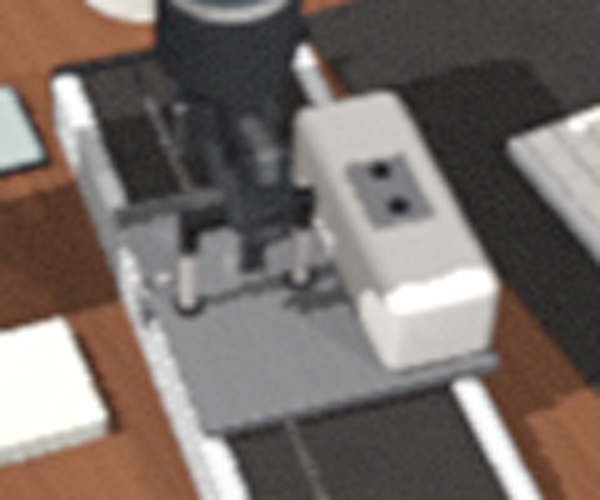

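The pawl landed at exactly the 8 mm land height. The finger, crop (250,255), is just in front of the bar. Push in small steps.

Run:
```python
from h import *
f1=np.load('f1.npy'); y=.0665; z=.050
while y<.107:
    y+=.0012
    line_to(w(-.0335,y,z),rate=.012); s=read_state()
    fy=(s['wrist_force']-f1)[:2]@RR[:,1]; print('%.2f cmd %.4f act %.4f Fy %.1f Fz %.1f'%(s['time_s'],y,(s['tool_pos'][:2]-O)@RR[:,1],fy,s['wrist_force'][2]-f1[2]))
    if fy<-10.5 or s['time_s']>29: break
st(f1)
p,d=capture("side"); cv2.imwrite("pics/side7.png",p[:,:,::-1]); np.save("side7.npy",d)
b=p[130:230,280:400,::-1]; cv2.imwrite("pics/s7c.png",cv2.resize(b,None,fx=5,fy=5,interpolation=2))
```

```text
17.71 cmd 0.0677 act 0.0675 Fy 0.2 Fz 0.8
17.96 cmd 0.0689 act 0.0689 Fy -0.5 Fz 1.3
18.21 cmd 0.0701 act 0.0702 Fy -0.3 Fz 0.9
18.46 cmd 0.0713 act 0.0714 Fy -0.5 Fz -0.0
18.71 cmd 0.0725 act 0.0726 Fy 1.0 Fz 0.5
18.96 cmd 0.0737 act 0.0735 Fy -2.7 Fz 1.4
19.21 cmd 0.0749 act 0.0744 Fy -4.9 Fz 0.3
19.46 cmd 0.0761 act 0.0755 Fy -5.6 Fz 1.3
19.71 cmd 0.0773 act 0.0767 Fy -7.0 Fz 0.5
19.96 cmd 0.0785 act 0.0779 Fy -6.2 Fz 1.4
20.21 cmd 0.0797 act 0.0791 Fy -6.0 Fz 1.2
20.46 cmd 0.0809 act 0.0803 Fy -7.5 Fz 1.0
20.71 cmd 0.0821 act 0.0815 Fy -5.0 Fz 1.5
20.96 cmd 0.0833 act 0.0827 Fy -6.0 Fz 1.9
21.21 cmd 0.0845 act 0.0839 Fy -6.1 Fz 1.5
21.46 cmd 0.0857 act 0.0851 Fy -6.5 Fz 2.0
21.71 cmd 0.0869 act 0.0863 Fy -6.0 Fz 1.0
21.96 cmd 0.0881 act 0.0875 Fy -4.7 Fz 1.1
22.21 cmd 0.0893 act 0.0887 Fy -5.9 Fz 1.8
22.46 cmd 0.0905 act 0.0899 Fy -5.0 Fz 1.1
22.71 cmd 0.0917 act 0.0911 Fy -5.5 Fz 1.8
22.96 cmd 0.0929 act 0.0923 Fy -6.6 Fz 1.0
23.21 cmd 0.0941 act 0.0935 Fy -6.4 Fz 0.6
23.46 cmd 0.0953 act 0.0947 Fy -5.8 Fz 1.5
23.71 cmd 0.0965 act 0.0959 Fy -5.4 Fz 1.8
23.96 cmd 0.0977 act 0.0971 Fy -5.8 Fz 1.7
24.21 cmd 0.0989 act 0.0983 Fy -5.8 Fz 2.2
24.46 cmd 0.1001 act 0.0995 Fy -5.0 Fz 1.6
24.71 cmd 0.1013 act 0.1007 Fy -6.0 Fz 1.5
24.96 cmd 0.1025 act 0.1019 Fy -6.0 Fz 1.5
25.21 cmd 0.1037 act 0.1031 Fy -6.0 Fz 1.4
25.46 cmd 0.1049 act 0.1044 Fy -5.4 Fz 1.4
25.71 cmd 0.1061 act 0.1062 Fy -2.9 Fz -0.9
25.96 cmd 0.1073 act 0.1076 Fy -1.8 Fz 0.3
t 25.96 rail xy -0.0337 0.1076 z 0.0499 F rail -0.1 -1.8 z 0.3 width 1.000
```

View pics/s7c.png

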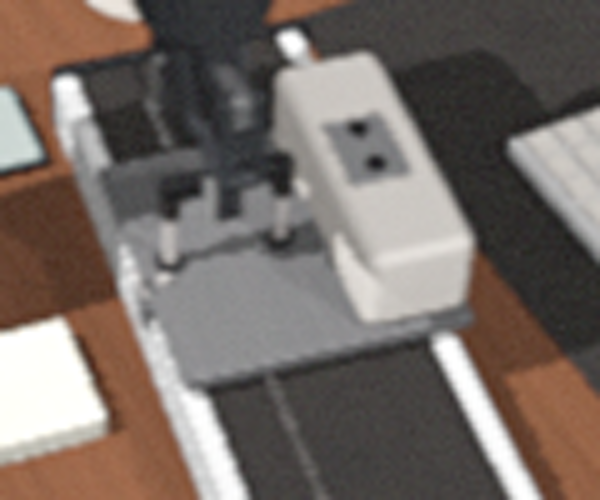

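At 25.7 s the force dropped from 6 N to about 2 N, and the rods look shorter (grip bottom 200 to base 265, was 225 to 305), so the pawl seems to have dropped. I'll measure grip height in the depth.

Run:
```python
from h import *
for n,yc in (("side6",.0365),("side7",.069)):
    d=np.load(n+".npy"); W=cloud("side",d); L=(W[...,:2]-O)@RR; x,y,z=L[...,0],L[...,1],W[...,2]
    g=(x>-.075)&(x<-.048)&(abs(y-yc)<.02)&(z>.1)&(z<.14)
    print(n,g.sum(),'z',np.percentile(z[g],[5,50,90,97]),'y',np.percentile(y[g],[5,50,95]))
    s=(x>.02)&(x<.08)&(z>.108)&(z<.118); print('speaker y',np.percentile(y[s],[2,50,98]))
```

```text
side6 66 z [0.10506759 0.12261968 0.12833203 0.12976653] y [0.02575806 0.02922182 0.03576161]
speaker y [-0.04350052  0.02388327  0.10495152]
side7 57 z [0.1038954  0.11590829 0.11969823 0.1216487 ] y [0.05968446 0.06339111 0.0710986 ]
speaker y [-0.00972912  0.05679534  0.13844985]
```

Grip top fell from 0.1298 to 0.1216, a full 8 mm drop, at about 12 mm past the clip. Back off, rise straight up, and check.

Run:
```python
from h import *
f1=np.load('f1.npy')
line_to(w(-.0335,.0700,.050),rate=.06); st(f1)
line_to(w(-.0335,.0685,.20),rate=.15); st(f1)
q=read_state()['qpos'].copy(); q[0]-=40; goto_joints(q); st(f1)
for n in ("side","top"):
    p,d=capture(n); cv2.imwrite(f"pics/{n}8.png",p[:,:,::-1]); np.save(n+"8.npy",d)
    W=cloud(n,d); L=(W[...,:2]-O)@RR; x,y,z=L[...,0],L[...,1],W[...,2]
    g=(x>-.075)&(x<.005)&(abs(y-.065)<.03)&(z>.1)&(z<.14)
    print(n,g.sum(),'z',np.percentile(z[g],[5,50,90,97]),'y',np.percentile(y[g],[5,50,95]))
b=cv2.imread("pics/top8.png")[110:250,190:400]; cv2.imwrite("pics/t8c.png",cv2.resize(b,None,fx=3.8,fy=3.8,interpolation=2))
b=cv2.imread("pics/side8.png")[120:290,240:410]; cv2.imwrite("pics/s8c.png",cv2.resize(b,None,fx=3.5,fy=3.5,interpolation=2))
```

```text
t 26.78 rail xy -0.0334 0.0699 z 0.0501 F rail -1.3 0.2 z 0.5 width 1.003
t 27.93 rail xy -0.0343 0.0684 z 0.1988 F rail -0.5 -0.5 z -0.0 width 0.999
t 29.37 rail xy -0.0348 -0.3157 z 0.1987 F rail -1.1 -1.0 z 0.6 width 0.998
side 170 z [0.10319245 0.11652862 0.12009032 0.12126072] y [0.05959314 0.06339007 0.07077883]
top 122 z [0.11172543 0.12049762 0.12344483 0.12509798] y [0.0635172  0.06856455 0.07447824]
```

View pics/t8c.png

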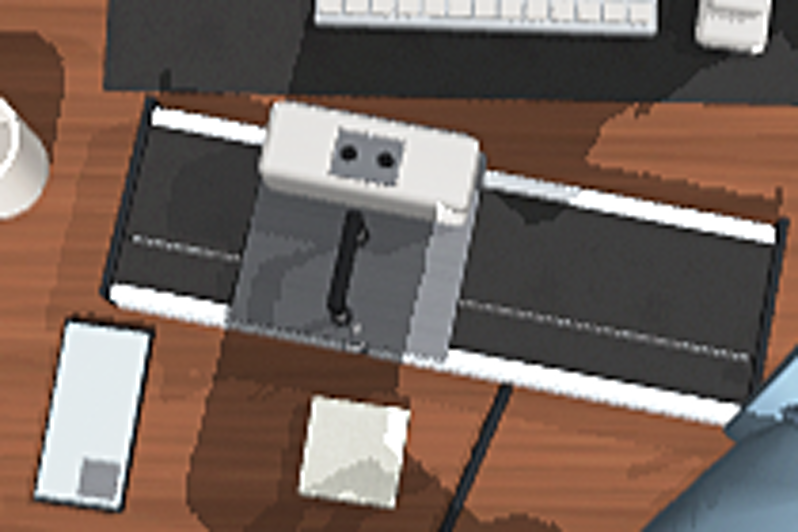

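View pics/s8c.png

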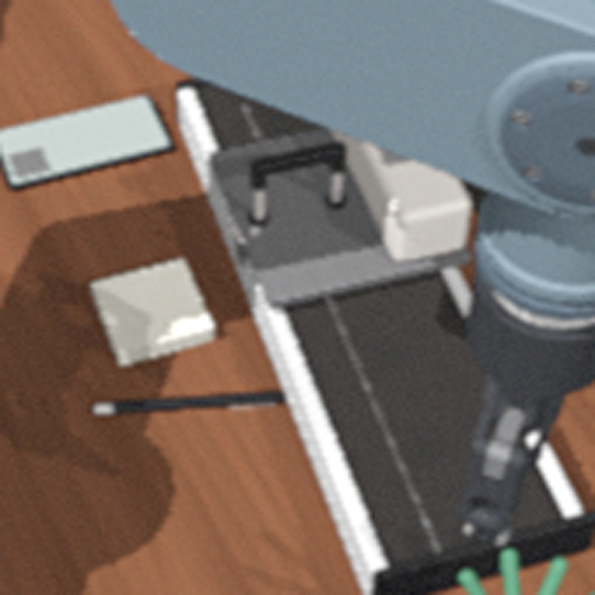

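Top crop: grip at (345,265), just past the clip at (352,338). Phone, notepad, pen and mug are where they were. Grip height and position are unchanged since the drop, and the wrist force is about 0. Handing in.

Run:
```python
from h import *
st(np.load('f1.npy')); close_job()
```

```text
t 29.47 rail xy -0.0347 -0.3155 z 0.1988 F rail -0.3 -0.4 z 0.1 width 1.001
the job is handed in; nothing more can be done
```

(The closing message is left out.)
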